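# Complete the weld kit and put the spares away

### The arm

A 6-joint arm with a two-finger parallel gripper is mounted at the origin on the work surface. World frame = base frame: x ahead of the robot, y to its left, z up, the work surface at z = 0. Lengths are in m, angles in rad, forces in N, time in s.
With the tool pointing down it reaches from about 0.25 to 0.775 m from the base axis. Payload 4 kg.
Tool frame: the origin (TCP) lies between the finger pads; the fingertips stand 25 mm ahead of it and the grasp point (between the pads) lies 6 mm ahead of it; z points along the fingers, y is the line along which they close (so a half turn about z gives the same grasp; the last joint's range is limited). The gripper opens to 85 mm and grips with 20 to 120 N. Pads are 22 mm wide; open, the fingers measure 114 mm over their backs; the gripper's body (76 mm by 85 mm) begins 54 mm behind the grasp point. The pads swing forward as they close: fully open they stand 13 mm farther back than shut.
Start: joints at [-1.428, 0.087, 1.371, -0, 1.684, -0.103], TCP at [0.134, -0.533, 0.256] pointing down, gripper open.
Joint ranges: [-3.1, 3.1], [-0.76, 2.03], [0.27, 2.55], [-1.08, 4.22], [0.17, 2.65], [-2.57, 2.57]. Speed limits (rad/s): [2.79, 2.79, 3.14, 3.14, 3.14, 3.14].

### API

Orientations are given as [roll, pitch, yaw] about the fixed x, y, z axes, in that order (R = Rz(yaw) Ry(pitch) Rx(roll)).
In Python, from rig import observe, vision, robot gives the robot as it stands.
- The arm moves only by the tool move_arm, never from a script. Its argument "rows" is text: rows parted by semicolons, each of 7 numbers parted by spaces: the turn, a rotation vector about the tool's x, y, z in degrees, then the shift along the tool's x, y, z in units of 30 mm (1.0 is 30 mm), then the closure, from -1 (fully open) to 1 (shut), so that 0 is half open. In form: rx ry rz tx ty tz grip; .... A call has 1 to 10 rows; each row is the pose to reach, as a shift and turn from the pose commanded when the call began, along the tool's axes at that moment; what a row does not reach only later rows make up. A row lasts 1/8 s, in which the tool goes at most 62.5 mm and 10.7 degrees, less where a joint would pass 70% of its speed; a pose out of reach is approached as far as the arm can. A call with a gripper value outside its range is refused whole. The fingers move at their own pace and stop on an object; the grip force is fixed at half the most. Time passes only in rows, so rows that repeat a pose let the fingers close. It gives the time, the measured TCP pose, the force, the opening and the grip force at its end, in the units of the state.
- observe(): the state, without advancing time (a new reading comes with each control period).
- vision.camera(name): name is "side" or "top"; returns the picture (400x640x3 uint8, red, green, blue); there is no depth.
- vision.camera_params(name): a dict with "mtx" (3x3 intrinsics, pixels), "view" (4x4, takes a point from world to camera coordinates). Camera axes: x right, y down, z forward; pixel columns grow to the right and rows downward; lengths in m; the calibration is good to about 2 mm. A picture is of the moment at which its call begins. camera_params takes no time and is no camera call.
- robot.hand_in(): hands the job in; it is judged then, once.
The state is a dict: "time": time; "qpos": joint angles; "qd": joint speeds; "effort": joint torques, N m; "tcp_pos": TCP position; "ee_rot": TCP orientation; "force": force on the tool from outside, world axes, zero at the start; "torque": the same for the moment, N m; "gripper_width": finger opening in m; "finger_force": force on a finger pad.
Only numpy, scipy, OpenCV 4.12 (cv2) and the standard library are available. Lean on these libraries where they do the work, as an engineer would, in place of code of your own. Each camera call takes 0.05 s, during which the arm holds its last target. There are 200 camera calls.

### The job

Complete the weld kit in the three-bay bar frame, so that it holds just one angle bracket, one round cover and one shaft, one part in the middle of each bay, whichever bay. One of the three is already in the frame: leave it where it is and do not add another of its kind. Put the three spare parts away, each in the middle of its tray: the bracket in the square tray, the cover in the round pan, the shaft lengthwise in the long tray, all lying flat as they lie now.

Things in the scene. Friction and masses are not known exactly. Their poses are not given: they have to be found in the camera images.
- bracket_a: raw steel angle bracket lying on its base: base plate 56 (x) x 44 (y) x 8 mm, with an upright flange 8 mm thick, 44 mm wide and 44 mm high in all above the underside, along the base's -x edge (flange middle 24 mm from the origin in -x, its faces at x = -28 and -20 mm). Origin: centre of the base's underside; z up. About 0.25 kg. Pinch the flange across its 8 mm. The two brackets are alike; each starts on the bench or in a bay of the kit frame, at any yaw.
- bracket_b: raw steel angle bracket lying on its base: base plate 56 (x) x 44 (y) x 8 mm, with an upright flange 8 mm thick, 44 mm wide and 44 mm high in all above the underside, along the base's -x edge (flange middle 24 mm from the origin in -x, its faces at x = -28 and -20 mm). Origin: centre of the base's underside; z up. About 0.25 kg. Pinch the flange across its 8 mm. The two brackets are alike; each starts on the bench or in a bay of the kit frame, at any yaw.
- cover_a: raw steel round cover, boss up: disc 60 mm across and 8 mm thick with a central boss 24 mm across that rises to 30 mm above the underside. Origin: centre of the underside; z up. About 0.25 kg. Grip the boss at any yaw. The two covers are alike; each starts on the bench or in a bay of the kit frame.
- cover_b: raw steel round cover, boss up: disc 60 mm across and 8 mm thick with a central boss 24 mm across that rises to 30 mm above the underside. Origin: centre of the underside; z up. About 0.25 kg. Grip the boss at any yaw. The two covers are alike; each starts on the bench or in a bay of the kit frame.
- shaft_a: raw steel shaft lying down: 64 mm long along its x axis, a round middle 24 mm across and 32 mm long, and at each end a square shoulder 26 x 26 mm, 16 mm long, on which it rests and does not roll. Origin: the shaft's centre, 13 mm above what it lies on; z up at the start. About 0.25 kg. Grip the round middle across y. The two shafts are alike; each starts on the bench or in a bay of the kit frame, at any yaw.
- shaft_b: raw steel shaft lying down: 64 mm long along its x axis, a round middle 24 mm across and 32 mm long, and at each end a square shoulder 26 x 26 mm, 16 mm long, on which it rests and does not roll. Origin: the shaft's centre, 13 mm above what it lies on; z up at the start. About 0.25 kg. Grip the round middle across y. The two shafts are alike; each starts on the bench or in a bay of the kit frame, at any yaw.
- kit_frame: the kit frame, fixed, blue-painted 8 x 8 mm bars lying on the bench, with no floor: a row of three equal square bays, 84 x 84 mm inside, bars 8 mm high. Outside 100 mm (x) by 284 mm (y). Origin: centre of the middle bay at bench height; the bay centres lie at y = -92, 0 and +92 mm. One end bay already holds a part, near its centre; the other two bays are empty. Parts in it lie on the bench itself.
- square_tray: the bracket tray, fixed: blue square tray, 96 x 96 mm outside, 88 x 88 mm inside, walls 10 mm high, floor 3 mm above the bench. Origin: centre of the underside, at bench height; x and y along its sides. Empty at the start.
- long_tray: the shaft tray, fixed: blue oblong tray, 112 mm long (x) by 64 mm wide (y) outside, 104 x 56 mm inside, walls 10 mm high, floor 3 mm above the bench. Origin: centre of the underside, at bench height. Empty at the start.
- round_pan: the cover pan, fixed: blue round shallow pan, 96 mm across outside, 88 mm inside, wall 10 mm high, floor 3 mm above the bench. Origin: centre of the underside, at bench height. Empty at the start.
Mind the look-alikes: they are no part of the job. What is shaped like the bracket_a but red or yellow is not meant.

How it is judged:
At the end, for the whole second after the job is handed in: One bracket, cover and shaft flat in the frame, each within 15 mm of a bay centre along both axes, the first one moved under 12 mm. Spare bracket flat in the square tray (15 mm), cover in the round pan (13 mm), shaft in the long tray (18 mm along, 14 across). All at rest (((x of bracket_a in the frame of kit_frame between -0.015 and 0.015 m and height (world z) of bracket_a below 0.003 m and angle between each of bracket_a, bracket_b's own z axis and vertical below 0.1 rad and (y of bracket_a in the frame of kit_frame between -0.107 and -0.077 m or y of bracket_a in the frame of kit_frame between -0.015 and 0.015 m or y of bracket_a in the frame of kit_frame between 0.077 and 0.107 m) and x of bracket_b in the frame of square_tray between -0.015 and 0.015 m and y of bracket_b in the frame of square_tray between -0.015 and 0.015 m and height (world z) of bracket_b below 0.006 m) or (x of bracket_b in the frame of kit_frame between -0.015 and 0.015 m and height (world z) of bracket_b below 0.003 m and angle between each of bracket_b, bracket_a's own z axis and vertical below 0.1 rad and (y of bracket_b in the frame of kit_frame between -0.107 and -0.077 m or y of bracket_b in the frame of kit_frame between -0.015 and 0.015 m or y of bracket_b in the frame of kit_frame between 0.077 and 0.107 m) and x of bracket_a in the frame of square_tray between -0.015 and 0.015 m and y of bracket_a in the frame of square_tray between -0.015 and 0.015 m and height (world z) of bracket_a below 0.006 m)) and ((x of cover_a in the frame of kit_frame between -0.015 and 0.015 m and height (world z) of cover_a below 0.003 m and angle between each of cover_a, cover_b's own z axis and vertical below 0.1 rad and (y of cover_a in the frame of kit_frame between -0.107 and -0.077 m or y of cover_a in the frame of kit_frame between -0.015 and 0.015 m or y of cover_a in the frame of kit_frame between 0.077 and 0.107 m) and x of cover_b in the frame of round_pan between -0.013 and 0.013 m and y of cover_b in the frame of round_pan between -0.013 and 0.013 m and height (world z) of cover_b below 0.006 m) or (x of cover_b in the frame of kit_frame between -0.015 and 0.015 m and height (world z) of cover_b below 0.003 m and angle between each of cover_b, cover_a's own z axis and vertical below 0.1 rad and (y of cover_b in the frame of kit_frame between -0.107 and -0.077 m or y of cover_b in the frame of kit_frame between -0.015 and 0.015 m or y of cover_b in the frame of kit_frame between 0.077 and 0.107 m) and x of cover_a in the frame of round_pan between -0.013 and 0.013 m and y of cover_a in the frame of round_pan between -0.013 and 0.013 m and height (world z) of cover_a below 0.006 m)) and ((x of shaft_a in the frame of kit_frame between -0.015 and 0.015 m and height (world z) of shaft_a below 0.016 m and angle between shaft_a's own x axis and vertical between 1.47 and 1.67 rad and (y of shaft_a in the frame of kit_frame between -0.107 and -0.077 m or y of shaft_a in the frame of kit_frame between -0.015 and 0.015 m or y of shaft_a in the frame of kit_frame between 0.077 and 0.107 m) and x of shaft_b in the frame of long_tray between -0.018 and 0.018 m and y of shaft_b in the frame of long_tray between -0.014 and 0.014 m and height (world z) of shaft_b below 0.019 m and angle between shaft_b's own x axis and vertical between 1.47 and 1.67 rad) or (x of shaft_b in the frame of kit_frame between -0.015 and 0.015 m and height (world z) of shaft_b below 0.016 m and angle between shaft_b's own x axis and vertical between 1.47 and 1.67 rad and (y of shaft_b in the frame of kit_frame between -0.107 and -0.077 m or y of shaft_b in the frame of kit_frame between -0.015 and 0.015 m or y of shaft_b in the frame of kit_frame between 0.077 and 0.107 m) and x of shaft_a in the frame of long_tray between -0.018 and 0.018 m and y of shaft_a in the frame of long_tray between -0.014 and 0.014 m and height (world z) of shaft_a below 0.019 m and angle between shaft_a's own x axis and vertical between 1.47 and 1.67 rad)) and ((x of bracket_a in the frame of kit_frame between -0.015 and 0.015 m and height (world z) of bracket_a below 0.003 m and angle between bracket_a's own z axis and vertical below 0.1 rad and (y of bracket_a in the frame of kit_frame between -0.107 and -0.077 m or y of bracket_a in the frame of kit_frame between -0.015 and 0.015 m or y of bracket_a in the frame of kit_frame between 0.077 and 0.107 m) and distance of bracket_a from where it was at the start of the episode below 0.012 m) or (x of bracket_b in the frame of kit_frame between -0.015 and 0.015 m and height (world z) of bracket_b below 0.003 m and angle between bracket_b's own z axis and vertical below 0.1 rad and (y of bracket_b in the frame of kit_frame between -0.107 and -0.077 m or y of bracket_b in the frame of kit_frame between -0.015 and 0.015 m or y of bracket_b in the frame of kit_frame between 0.077 and 0.107 m) and distance of bracket_b from where it was at the start of the episode below 0.012 m) or (x of cover_a in the frame of kit_frame between -0.015 and 0.015 m and height (world z) of cover_a below 0.003 m and angle between cover_a's own z axis and vertical below 0.1 rad and (y of cover_a in the frame of kit_frame between -0.107 and -0.077 m or y of cover_a in the frame of kit_frame between -0.015 and 0.015 m or y of cover_a in the frame of kit_frame between 0.077 and 0.107 m) and distance of cover_a from where it was at the start of the episode below 0.012 m) or (x of cover_b in the frame of kit_frame between -0.015 and 0.015 m and height (world z) of cover_b below 0.003 m and angle between cover_b's own z axis and vertical below 0.1 rad and (y of cover_b in the frame of kit_frame between -0.107 and -0.077 m or y of cover_b in the frame of kit_frame between -0.015 and 0.015 m or y of cover_b in the frame of kit_frame between 0.077 and 0.107 m) and distance of cover_b from where it was at the start of the episode below 0.012 m) or (x of shaft_a in the frame of kit_frame between -0.015 and 0.015 m and height (world z) of shaft_a below 0.016 m and angle between shaft_a's own x axis and vertical between 1.47 and 1.67 rad and (y of shaft_a in the frame of kit_frame between -0.107 and -0.077 m or y of shaft_a in the frame of kit_frame between -0.015 and 0.015 m or y of shaft_a in the frame of kit_frame between 0.077 and 0.107 m) and distance of shaft_a from where it was at the start of the episode below 0.012 m) or (x of shaft_b in the frame of kit_frame between -0.015 and 0.015 m and height (world z) of shaft_b below 0.016 m and angle between shaft_b's own x axis and vertical between 1.47 and 1.67 rad and (y of shaft_b in the frame of kit_frame between -0.107 and -0.077 m or y of shaft_b in the frame of kit_frame between -0.015 and 0.015 m or y of shaft_b in the frame of kit_frame between 0.077 and 0.107 m) and distance of shaft_b from where it was at the start of the episode below 0.012 m)) and linear speed of each of bracket_a, bracket_b, cover_a, cover_b, shaft_a, shaft_b below 0.02 m/s); the robot touches nothing.
It also fails if it takes over 106 s, if anything falls off the work surface, if the arm or the gripper's body presses on something with over 40 N, if the wrist force passes 120 N, or if a joint passes its speed limit or range.

## Working session

There is one attempt and no reset: what is moved stays moved. The work goes in short steps, Python scripts to look and compute and a tool call to move; the robot and the scene stay as the last step left them, time stands still between calls to the robot, and variables do not carry over. Pictures are saved under pics/ and viewed, at most 14 in all, crops included, and the job is handed in when it is done.

Besides the shell and the picture viewer there is one more tool, called after "Call:" by a JSON object that holds its "op" and its "data". move_arm: Moves the arm, as the interface text tells. Its arguments: {"type":"object","properties":{"rows":{"type":"string"}},"required":["rows"]}

```bash
mkdir -p pics; ls; cat > h.py <<'E'
import numpy as np,cv2
from rig import observe,vision,robot
def snap(n,f):
    im=vision.camera(n); cv2.imwrite('pics/'+f,im[:,:,::-1]); return im
def ray(n,u,v,z):
    p=vision.camera_params(n);K=np.array(p['mtx']);V=np.array(p['view'])
    R=V[:3,:3];o=-R.T@V[:3,3];d=R.T@np.linalg.inv(K)@[u,v,1]
    return o+d*(z-o[2])/d[2]
def proj(n,P):
    p=vision.camera_params(n);c=np.array(p['view'])@np.append(P,1);q=np.array(p['mtx'])@c[:3];return q[:2]/q[2]
E
python3 - <<'E'
from h import *
for n in('top','side'):
    snap(n,n+'0.png');p=vision.camera_params(n);print(np.round(p['mtx'],1),np.round(p['view'],3))
s=observe();print(s['time'],s['tcp_pos'],s['ee_rot'],s['gripper_width'])
E
```

```text
pics
[[416.7   0.  323.6]
 [  0.  416.7 203.3]
 [  0.    0.    1. ]] [[-0.091 -0.996  0.005  0.048]
 [-0.975  0.088 -0.201  0.536]
 [ 0.2   -0.024 -0.979  0.891]
 [ 0.     0.     0.     1.   ]]
[[427.1   0.  323.7]
 [  0.  427.1 204.7]
 [  0.    0.    1. ]] [[-0.881 -0.472  0.014  0.478]
 [-0.369  0.67  -0.645  0.227]
 [ 0.295 -0.573 -0.764  0.873]
 [ 0.     0.     0.     1.   ]]
0.1 [ 0.13374054 -0.53308219  0.25522695] [-3.13956066e+00 -1.67561546e-04  2.45771350e-01] 0.08541726501745162
```

View pics/top0.png

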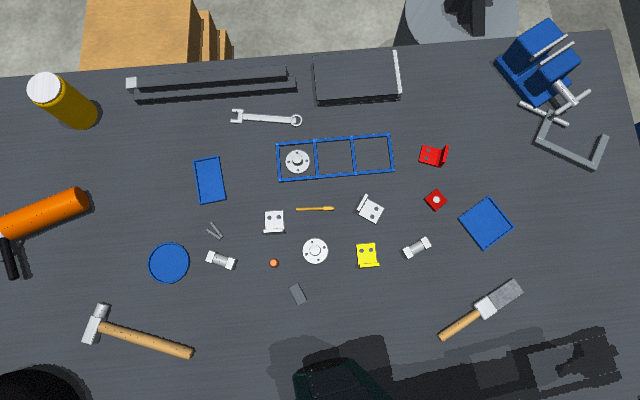

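View pics/side0.png

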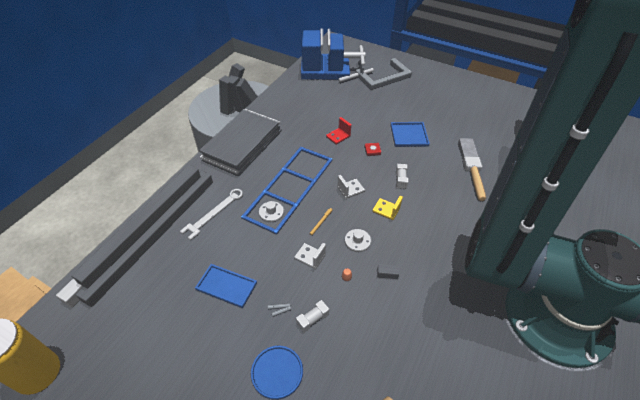

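The top view shows the cover already in the frame's left bay (297,161).

Parts, with the things that could be taken for them:
- **Brackets:** the raw steel ones are at (274,221) and (370,208). The look-alikes are red (433,155) and yellow (367,255).
- **Cover:** the loose one is at (315,250). The red square part at (435,200) is not one.
- **Shafts:** (220,260) and (417,246). The orange dot (274,263) and the grey block (298,294) are clutter.

I'll check these in one close crop.

```bash
python3 - <<'E'
from h import *
im=cv2.imread('pics/top0.png')
cv2.imwrite('pics/c1.png',cv2.resize(im[125:290,190:450],None,fx=3,fy=3,interpolation=cv2.INTER_CUBIC))
hsv=cv2.cvtColor(im,cv2.COLOR_BGR2HSV)
def comps(m,lo,hi,f=''):
    n,l,s,c=cv2.connectedComponentsWithStats(m.astype(np.uint8))
    for i in range(1,n):
        if lo<s[i,4]<hi and 140<c[i][0]<530 and 120<c[i][1]<300:
            r=cv2.minAreaRect(np.argwhere(l==i)[:,::-1].astype(np.float32));print(f,s[i],np.round(c[i],1),np.round(r[0],1),np.round(r[1],1),round(r[2],1),np.round(ray('top',*c[i],0)[:2],3), [list(np.round(ray('top',*q,0)[:2],3)) for q in cv2.boxPoints(r)])
comps((hsv[...,1]<60)&(hsv[...,2]>150),60,2000,'W')
comps((hsv[...,0]>95)&(hsv[...,0]<125)&(hsv[...,1]>150)&(hsv[...,2]>80),150,5000,'B')
E
```

```text
W [285 150  25  24 398] [297.2 160.9] [297.3 161.1] [22.8 23.7] 63.4 [0.661 0.052] [[np.float64(0.676), np.float64(0.089)], [np.float64(0.699), np.float64(0.035)], [np.float64(0.644), np.float64(0.015)], [np.float64(0.622), np.float64(0.068)]]
W [357 194  27  30 388] [369.5 209.4] [370.1 208.1] [23.7 21.7] 29.1 [ 0.525 -0.111] [[np.float64(0.522), np.float64(-0.074)], [np.float64(0.566), np.float64(-0.105)], [np.float64(0.533), np.float64(-0.151)], [np.float64(0.49), np.float64(-0.121)]]
W [263 210  21  23 370] [273.5 221.6] [272.7 221.2] [21.  20.6] 86.2 [0.516 0.12 ] [[np.float64(0.543), np.float64(0.147)], [np.float64(0.542), np.float64(0.097)], [np.float64(0.491), np.float64(0.098)], [np.float64(0.493), np.float64(0.146)]]
W [403 237  28  22 258] [416.5 247.3] [416.7 247. ] [11.2 27.2] 60.9 [ 0.424 -0.211] [[np.float64(0.424), np.float64(-0.176)], [np.float64(0.45), np.float64(-0.236)], [np.float64(0.426), np.float64(-0.246)], [np.float64(0.4), np.float64(-0.186)]]
W [302 238  26  26 487] [314.8 250.5] [315.  250.5] [24.7 24.7] 45.0 [0.439 0.028] [[np.float64(0.442), np.float64(0
[... 676 characters left out ...]
 179.5] [45.5 27.5] 80.5 [0.633 0.269] [[np.float64(0.688), np.float64(0.31)], [np.float64(0.694), np.float64(0.244)], [np.float64(0.579), np.float64(0.231)], [np.float64(0.574), np.float64(0.296)]]
B [ 458  196   57   55 1631] [485.9 222.5] [486.1 222.3] [42.6 39.5] 51.8 [ 0.468 -0.384] [[np.float64(0.486), np.float64(-0.318)], [np.float64(0.538), np.float64(-0.402)], [np.float64(0.451), np.float64(-0.45)], [np.float64(0.401), np.float64(-0.367)]]
B [ 147  242   42   42 1341] [167.9 262.5] [167.5 262.5] [39.6 42.4] 45.0 [0.442 0.371] [[np.float64(0.446), np.float64(0.439)], [np.float64(0.51), np.float64(0.369)], [np.float64(0.438), np.float64(0.305)], [np.float64(0.376), np.float64(0.376)]]
```

View pics/c1.png

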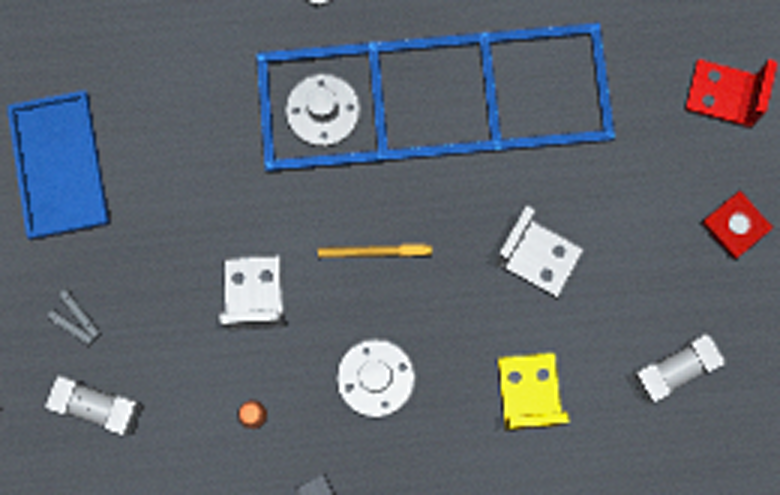

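The crop confirms the choice. The two white brackets, the white loose cover and the two white shafts are the ones I want. The red and yellow look-alikes stay out. The cover in the frame's left bay stays put.

```bash
python3 - <<'E'
from h import *
C=lambda u,v,z:ray('top',190+u/3-1/3,125+v/3-1/3,z)[:2]
r=np.round
for n,f,e in(('A',[(221,318),(283,314)],[(225,258),(279,256)]),('B',[(504,254),(531,210)],[(558,296),(582,251)])):
    F=[C(*p,.044) for p in f];E=[C(*p,.008) for p in e]
    fm=sum(F)/2;em=sum(E)/2;d=em-fm;t=F[1]-F[0];t2=E[1]-E[0]
    print(n,'fl',r(fm,3),'far',r(em,3),'len',r(np.linalg.norm(d),3),'yaw',r(np.degrees([np.arctan2(d[1],d[0]),np.arctan2(t[1],t[0]),np.arctan2(t2[1],t2[0])]),0))
for n,p in(('sL',(219.5,259.7)),('sR',(416.6,247.2))): print(n,r(ray('top',*p,.018)[:2],3))
for n,a,b in(('sL',(60,393),(123,413)),('sR',(650,383),(709,354))):
    d=C(*a,.026)-C(*b,.026);print(n,r((C(*a,.026)+C(*b,.026))/2,3),np.degrees(np.arctan2(d[1],d[0])))
print('cover boss',r(C(375,376,.03),3),'disc',r(C(376,378,.008),3),'frcover',r(C(322,110,.008),3))
print('pan',r(ray('top',167.7,262.5,.005)[:2],3),'sq',r(ray('top',486,222.4,.006)[:2],3),'long',r(ray('top',208.6,179.5,.006)[:2],3))
f=[C(*p,.008) for p in((262,57),(600,29),(610,135),(270,166))];print('frame',r(f,3),r(sum(f)/4,3))
print('bays',[list(r(sum(C(*p,.008) for p in q)/4,3)) for q in(((379,48),(486,38),(494,145),(383,154)),((490,38),(598,30),(608,133),(500,145)))])
E
```

```text
A fl [0.489 0.117] far [0.541 0.117] len 0.052 yaw [  1. -91. -93.]
B fl [ 0.536 -0.09 ] far [ 0.506 -0.132] len 0.051 yaw [-125.  -37.  -34.]
sL [0.436 0.247]
sR [ 0.423 -0.207]
sL [0.437 0.244] 67.50416392742287
sR [ 0.422 -0.204] 110.42115151021109
cover boss [0.437 0.028] disc [0.438 0.028] frcover [0.657 0.052]
pan [0.442 0.37 ] sq [ 0.467 -0.381] long [0.632 0.268]
frame [[ 0.707  0.098]
 [ 0.706 -0.181]
 [ 0.615 -0.178]
 [ 0.614  0.098]] [ 0.661 -0.041]
bays [[np.float64(0.661), np.float64(-0.04)], [np.float64(0.661), np.float64(-0.133)]]
```

```bash
cat >> h.py <<'E'
def plan(*wps):
    from scipy.spatial.transform import Rotation as R
    s=observe();T=R.from_euler('xyz',s['ee_rot']);p=np.array(s['tcp_pos'])
    print('t',round(s['time'],2),'tcp',np.round(p,4),'rpy',np.round(np.degrees(s['ee_rot']),1),'w',round(s['gripper_width'],4))
    for x,y,z,yaw in wps:
        d=T.inv().apply(np.array([x,y,z])-p)/.03
        rv=(T.inv()*R.from_euler('xyz',[180,0,yaw],degrees=True)).as_rotvec(degrees=True)
        print('turn',np.round(rv,1),'shift',np.round(d,2))
E
python3 -c "
from h import *
plan((.423,-.206,.12,110),(.423,-.206,.031,110))"
```

```text
t 0.1 tcp [ 0.1337 -0.5331  0.2552] rpy [-179.9   -0.    14.1] w 0.0854
turn [ -0.1  -0.1 -95.9] shift [12.   -8.22  4.53]
turn [ -0.1  -0.1 -95.9] shift [12.   -8.21  7.49]
```

Call:
{"op": "move_arm", "data": {"rows": "0 0 -96 12 -8.22 4.5 -0.4;0 0 -96 12 -8.22 4.5 -0.4;0 0 -96 12 -8.22 4.5 -0.4;0 0 -96 12 -8.22 4.5 -0.4;0 0 -96 12 -8.22 4.5 -0.4;0 0 -96 12 -8.22 4.5 -0.4;0 0 -96 12 -8.22 4.5 -0.4;0 0 -96 12 -8.22 4.5 -0.4;0 0 -96 12 -8.22 4.5 -0.4;0 0 -96 12 -8.22 4.5 -0.4"}}

```text
time: 1.35
tcp_pos: [0.4228, -0.2061, 0.1207]
ee_rot: [-3.141, -0.001, 1.92]
force: [-0.0, -1.0, 0.1]
gripper_width: 0.0597
finger_force: 0.0
```

```bash
python3 -c "
from h import *
plan((.423,-.206,.06,110),(.423,-.206,.031,110));snap('top','t1.png')"
```

```text
t 1.35 tcp [ 0.4228 -0.2061  0.1207] rpy [-1.799e+02 -1.000e-01  1.100e+02] w 0.0597
turn [-0.1 -0.1  0. ] shift [0.   0.01 2.02]
turn [-0.1 -0.1  0. ] shift [-0.    0.01  2.99]
```

View pics/t1.png

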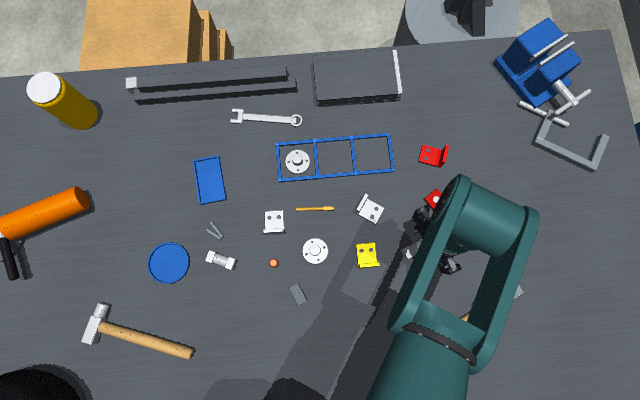

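The picture shows the arm over the shaft at (417,246), with the fingers on either side of it near (412,230) and (450,265). The view is mostly blocked, but the position is good enough to descend.

Call:
{"op": "move_arm", "data": {"rows": "0 0 0 0 0 1.5 -0.4;0 0 0 0 0 2.5 -0.4;0 0 0 0 0 2.97 -0.4;0 0 0 0 0 2.97 -0.4;0 0 0 0 0 2.97 0.6;0 0 0 0 0 2.97 0.6;0 0 0 0 0 2.97 0.6;0 0 0 0 0 2.97 0.6;0 0 0 0 0 2.97 0.6"}}

```text
time: 2.52
tcp_pos: [0.4244, -0.2074, 0.0342]
ee_rot: [3.139, 0.003, 1.921]
force: [0.1, 0.0, 6.8]
gripper_width: 0.0216
finger_force: 58.8
```

```bash
python3 -c "
from h import *
plan((.423,-.206,.12,110),(.661,-.132,.12,90),(.661,-.132,.033,90))"
```

```text
t 2.52 tcp [ 0.4244 -0.2074  0.0342] rpy [179.9   0.2 110.1] w 0.0216
turn [0.1 0.2 0.1] shift [ 0.05 -0.02 -2.86]
turn [ 0.2  0.2 20.1] shift [-0.36  8.28 -2.84]
turn [ 0.2  0.2 20.1] shift [-0.35  8.27  0.06]
```

Call:
{"op": "move_arm", "data": {"rows": "0 0 0 0 0 0 0;0 0 0 0 0 0 0;0 0 0 0 0 0.13 0;0 0 0 0 0 0.13 0.2;0 0 0 0 0 0.13 0.36"}}

```text
time: 3.15
tcp_pos: [0.4229, -0.2066, 0.0281]
ee_rot: [-3.141, -0.0, 1.921]
force: [0.3, -0.3, -0.6]
gripper_width: 0.0274
finger_force: 0.0
```

Call:
{"op": "move_arm", "data": {"rows": "0 0 0 0 0 0 0.6;0 0 0 0 0 0 0.6;0 0 0 0 0 0 0.6;0 0 0 0 0 0 0.6"}}

```text
time: 3.65
tcp_pos: [0.4232, -0.2068, 0.0285]
ee_rot: [3.141, 0.0, 1.921]
force: [0.1, 0.1, 1.8]
gripper_width: 0.0221
finger_force: 58.8
```

```bash
python3 -c "
from h import *
plan((.423,-.206,.12,110),(.661,-.132,.12,90),(.661,-.132,.030,90))"
```

```text
t 3.65 tcp [ 0.4232 -0.2068  0.0285] rpy [180.    0.  110.1] w 0.0221
turn [0.  0.  0.1] shift [ 0.02  0.   -3.05]
turn [ 0.   0.  20.1] shift [-0.38  8.3  -3.05]
turn [ 0.   0.  20.1] shift [-0.38  8.3  -0.05]
```

Call:
{"op": "move_arm", "data": {"rows": "0 0 0 0 0 -1.5 0.6;0 0 0 0 0 -3 0.6;0 0 5 0 1.5 -3 0.6;0 0 10 0 3 -3 0.6;0 0 15 -0.1 4.5 -3 0.6;0 0 20 -0.2 6 -3 0.6;0 0 20 -0.38 7.5 -3 0.6;0 0 20 -0.38 8.3 -3 0.6;0 0 20 -0.38 8.3 -3 0.6"}}

```text
time: 4.78
tcp_pos: [0.6611, -0.1309, 0.1161]
ee_rot: [-3.139, -0.001, 1.574]
force: [0.1, 0.5, -2.6]
gripper_width: 0.022
finger_force: 59.5
```

```bash
python3 -c "
from h import *
plan((.661,-.132,.030,90));im=snap('side','s1.png')
cv2.imwrite('pics/s1c.png',cv2.resize(im[60:320,180:500,::-1],None,fx=2,fy=2))"
```

```text
t 4.78 tcp [ 0.6611 -0.1309  0.1161] rpy [-179.8   -0.    90.2] w 0.022
turn [-0.2 -0.   0.2] shift [-0.04  0.01  2.87]
```

View pics/s1c.png

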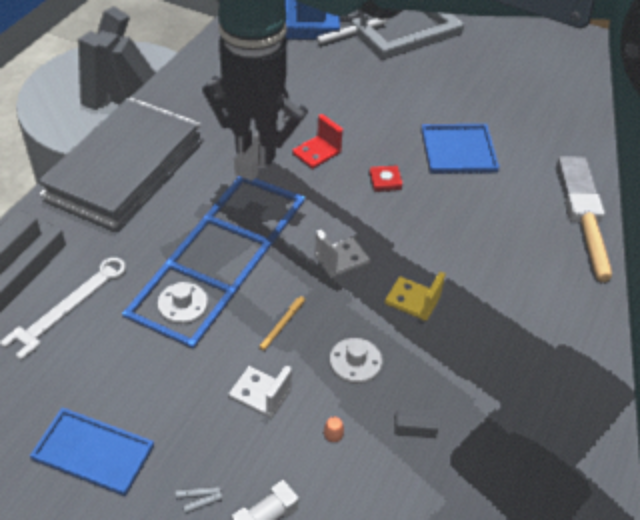

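The crop shows the shaft held level between the fingers at (250,165), over the far bay, with nothing disturbed. Next I lower it, release and retreat.

Call:
{"op": "move_arm", "data": {"rows": "0 0 0 0 0 1.5 0.6;0 0 0 0 0 2.5 0.6;0 0 0 -0.04 0 2.87 0.6;0 0 0 -0.04 0 2.87 0.6;0 0 0 -0.04 0 2.87 0.15;0 0 0 -0.04 0 2.87 0.15;0 0 0 -0.04 0 2.87 0.15;0 0 0 -0.04 0 1.5 0.15;0 0 0 -0.04 0 0 0;0 0 0 -0.04 0 0 0"}}

```text
time: 6.08
tcp_pos: [0.664, -0.1339, 0.1253]
ee_rot: [3.13, 0.004, 1.572]
force: [0.9, -0.6, 1.0]
gripper_width: 0.0426
finger_force: 0.0
```

```bash
python3 -c "
from h import *
plan((.536,-.09,.12,145),(.536,-.09,.041,145))"
```

```text
t 6.08 tcp [ 0.664  -0.1339  0.1253] rpy [179.3   0.2  90.1] w 0.0426
turn [  0.5   0.5 -54.9] shift [ 1.47 -4.27  0.12]
turn [  0.5   0.5 -54.9] shift [ 1.48 -4.3   2.75]
```

Call:
{"op": "move_arm", "data": {"rows": "0 0 -10 0.4 -1 0 0;0 0 -20 0.8 -2 0 0;0 0 -30 1.2 -3 0 0;0 0 -40 1.47 -4.27 0 0;0 0 -50 1.47 -4.27 0 0;0 0 -55 1.47 -4.27 0 0;0 0 -55 1.47 -4.27 0 0"}}

```text
time: 6.95
tcp_pos: [0.5322, -0.089, 0.1178]
ee_rot: [-3.141, -0.001, 2.531]
force: [-0.8, 0.3, 0.4]
gripper_width: 0.0425
finger_force: 0.0
```

```bash
python3 -c "
from h import *
plan((.536,-.09,.041,145))"
```

```text
t 6.95 tcp [ 0.5322 -0.089   0.1178] rpy [-180.   -0.  145.] w 0.0425
turn [-0. -0.  0.] shift [-0.12  0.05  2.56]
```

Call:
{"op": "move_arm", "data": {"rows": "0 0 0 -0.12 0.05 1.5 0;0 0 0 -0.12 0.05 2.4 0;0 0 0 -0.12 0.05 2.68 0;0 0 0 -0.12 0.05 2.68 0;0 0 0 -0.12 0.05 2.68 0.95;0 0 0 -0.12 0.05 2.68 0.95;0 0 0 -0.12 0.05 2.68 0.95;0 0 0 -0.12 0.05 2.68 0.95;0 0 0 -0.12 0.05 2.68 0.95;0 0 0 -0.12 0.05 2.68 0.95"}}

```text
time: 8.2
tcp_pos: [0.5377, -0.0902, 0.0396]
ee_rot: [3.14, 0.003, 2.532]
force: [0.4, 1.5, 5.2]
gripper_width: 0.0067
finger_force: 60.9
```

```bash
python3 -c "
from h import *
d=np.radians(-148);f=np.array([.467,-.381])-.024*np.array([np.cos(d),np.sin(d)]);print(f)
plan((*f,.12,122),(*f,.041,122))"
```

```text
[ 0.48735315 -0.36828194]
t 8.2 tcp [ 0.5377 -0.0902  0.0396] rpy [179.9   0.2 145.1] w 0.0067
turn [ 0.1  0.2 23.1] shift [-3.94 -8.56 -2.68]
turn [ 0.1  0.2 23.1] shift [-3.93 -8.56 -0.05]
```

Call:
{"op": "move_arm", "data": {"rows": "0 0 0 0 0 -1.5 0.95;0 0 0 0 0 -2.7 0.95;0 0 5 -0.7 -1.5 -2.7 0.95;0 0 10 -1.4 -3 -2.7 0.95;0 0 15 -2.1 -4.5 -2.7 0.95;0 0 20 -2.8 -6 -2.7 0.95;0 0 23 -3.5 -7.5 -2.7 0.95;0 0 23 -3.94 -8.56 -2.7 0.95;0 0 23 -3.94 -8.56 -2.7 0.95;0 0 23 -3.94 -8.56 -2.7 0.95"}}

```text
time: 9.45
tcp_pos: [0.4858, -0.3674, 0.1175]
ee_rot: [-3.141, -0.003, 2.131]
force: [0.7, -0.0, -3.3]
gripper_width: 0.007
finger_force: 59.8
```

```bash
python3 -c "
from h import *
plan((.487,-.368,.042,122));im=snap('side','s2.png')
cv2.imwrite('pics/s2c.png',cv2.resize(im[40:240,250:500,::-1],None,fx=3,fy=3))"
```

```text
t 9.45 tcp [ 0.4858 -0.3674  0.1175] rpy [-180.    -0.2  122.1] w 0.007
turn [-0.  -0.2  0.1] shift [-0.05  0.02  2.52]
```

View pics/s2c.png

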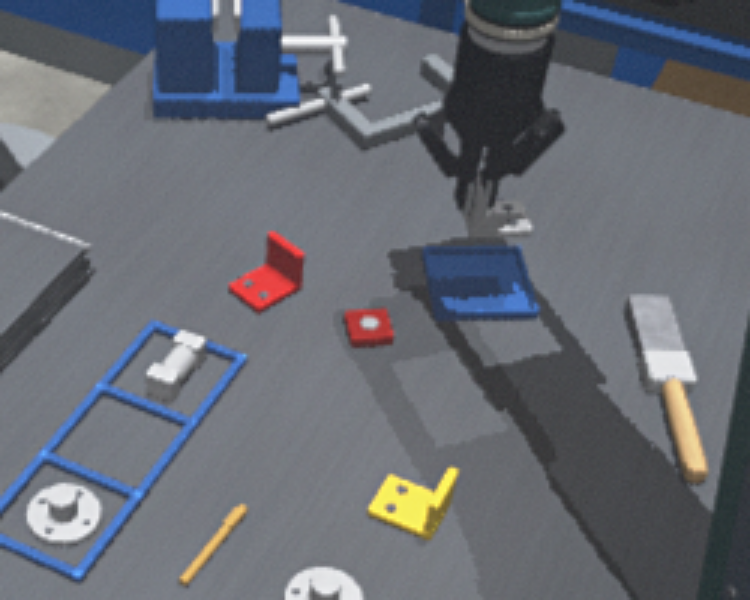

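The shaft is near the middle of the far bay (175,365). The bracket hangs level over the square tray (500,215), so I lower and release it.

Call:
{"op": "move_arm", "data": {"rows": "0 0 0 -0.05 0.02 1.5 0.95;0 0 0 -0.05 0.02 2.2 0.95;0 0 0 -0.05 0.02 2.5 0.95;0 0 0 -0.05 0.02 2.5 0.95;0 0 0 -0.05 0.02 2.5 0.3;0 0 0 -0.05 0.02 2.5 0.3;0 0 0 -0.05 0.02 2.5 0.3;0 0 0 -0.05 0.02 1.5 0.3;0 0 0 -0.05 0.02 0 0.1;0 0 0 -0.05 0.02 0 0"}}

```text
time: 10.75
tcp_pos: [0.49, -0.3714, 0.1247]
ee_rot: [3.139, 0.011, 2.131]
force: [-0.2, 0.4, 0.1]
gripper_width: 0.0427
finger_force: 0.0
```

```bash
python3 -c "
from h import *
plan((.489,.117,.12,90),(.489,.117,.041,90))"
```

```text
t 10.75 tcp [ 0.49   -0.3714  0.1247] rpy [179.8   0.6 122.1] w 0.0427
turn [ 0.3  0.5 32.1] shift [13.81  8.62  0.04]
turn [ 0.3  0.5 32.1] shift [13.84  8.61  2.67]
```

Call:
{"op": "move_arm", "data": {"rows": "0 0 5 1.7 1.1 0 0;0 0 10 3.4 2.2 0 0;0 0 15 5.1 3.3 0 0;0 0 20 6.9 4.3 0 0;0 0 25 8.6 5.4 0 0;0 0 30 10.3 6.5 0 0;0 0 32 12 7.6 0 0;0 0 32 13.81 8.62 0 0;0 0 32 13.81 8.62 0 0;0 0 32 13.81 8.62 0 0"}}

```text
time: 12.0
tcp_pos: [0.4864, 0.1189, 0.1183]
ee_rot: [-3.141, 0.001, 1.573]
force: [-0.8, 0.3, 0.4]
gripper_width: 0.0429
finger_force: 0.0
```

```bash
python3 -c "
from h import *
plan((.489,.117,.039,90));im=snap('side','s3.png')
cv2.imwrite('pics/s3c.png',cv2.resize(im[90:320,230:450,::-1],None,fx=2.6,fy=2.6))"
```

```text
t 12.0 tcp [0.4864 0.1189 0.1183] rpy [-1.80e+02  1.00e-01  9.01e+01] w 0.0429
turn [-0.   0.1  0.1] shift [-0.06  0.09  2.64]
```

View pics/s3c.png

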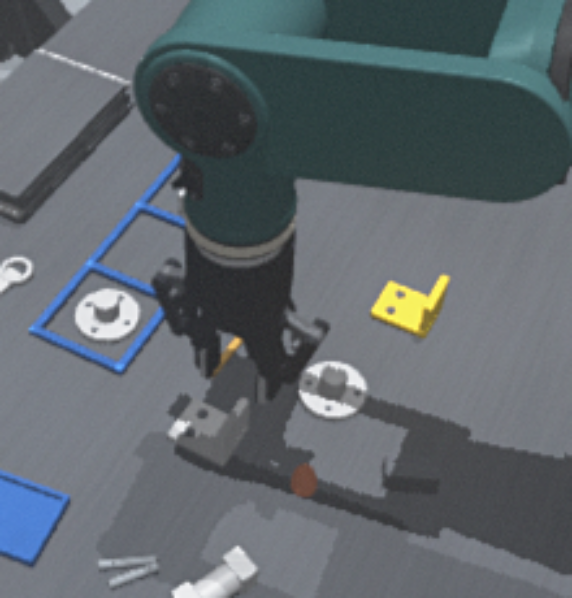

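The gripper is open above bracket A. The bracket's flange (240,410) lies below the fingers and the view is clear. I'll descend and grip slightly higher than before.

Call:
{"op": "move_arm", "data": {"rows": "0 0 0 -0.06 0.09 1.5 0;0 0 0 -0.06 0.09 2.4 0;0 0 0 -0.06 0.09 2.64 0;0 0 0 -0.06 0.09 2.64 0;0 0 0 -0.06 0.09 2.64 0.95;0 0 0 -0.06 0.09 2.64 0.95;0 0 0 -0.06 0.09 2.64 0.95;0 0 0 -0.06 0.09 2.64 0.95;0 0 0 -0.06 0.09 2.64 0.95;0 0 0 -0.06 0.09 2.64 0.95"}}

```text
time: 13.3
tcp_pos: [0.4908, 0.1174, 0.0413]
ee_rot: [3.138, 0.0, 1.572]
force: [0.7, -0.8, 6.3]
gripper_width: 0.0069
finger_force: 61.3
```

```bash
python3 -c "
from h import *
plan((.638,-.04,.12,90),(.638,-.04,.041,90))"
```

```text
t 13.3 tcp [0.4908 0.1174 0.0413] rpy [179.8   0.   90.1] w 0.0069
turn [0.2 0.  0.1] shift [-5.26  4.91 -2.61]
turn [0.2 0.  0.1] shift [-5.26  4.9   0.03]
```

Call:
{"op": "move_arm", "data": {"rows": "0 0 0 0 0 -1.5 0.95;0 0 0 0 0 -2.6 0.95;0 0 0 -1 1 -2.6 0.95;0 0 0 -2 2 -2.6 0.95;0 0 0 -3 3 -2.6 0.95;0 0 0 -4 4 -2.6 0.95;0 0 0 -5.26 4.91 -2.6 0.95;0 0 0 -5.26 4.91 -2.6 0.95;0 0 0 -5.26 4.91 -2.6 0.95;0 0 0 -5.26 4.91 -2.6 0.95"}}

```text
time: 14.55
tcp_pos: [0.636, -0.0391, 0.117]
ee_rot: [-3.14, -0.001, 1.573]
force: [-0.4, 0.6, -2.4]
gripper_width: 0.007
finger_force: 60.2
```

```bash
python3 -c "
from h import *
plan((.638,-.04,.041,90))"
```

```text
t 14.55 tcp [ 0.636  -0.0391  0.117 ] rpy [-179.9   -0.    90.2] w 0.007
turn [-0.1 -0.   0.2] shift [-0.03  0.07  2.53]
```

Call:
{"op": "move_arm", "data": {"rows": "0 0 0 -0.03 0.07 1.5 0.95;0 0 0 -0.03 0.07 2.2 0.95;0 0 0 -0.03 0.07 2.5 0.95;0 0 0 -0.03 0.07 2.5 0.95;0 0 0 -0.03 0.07 2.5 0.3;0 0 0 -0.03 0.07 2.5 0.3;0 0 0 -0.03 0.07 2.5 0.3;0 0 0 -0.03 0.07 1.5 0.3;0 0 0 -0.03 0.07 0 0.1;0 0 0 -0.03 0.07 0 -0.3"}}

```text
time: 15.8
tcp_pos: [0.6422, -0.0416, 0.1238]
ee_rot: [3.13, 0.002, 1.572]
force: [-0.3, -0.5, -0.3]
gripper_width: 0.0551
finger_force: 0.0
```

```bash
python3 -c "
from h import *
plan((.436,.246,.12,67.5),(.436,.246,.028,67.5))"
```

```text
t 15.8 tcp [ 0.6422 -0.0416  0.1238] rpy [1.794e+02 1.000e-01 9.010e+01] w 0.0551
turn [ 0.7 -0.  22.6] shift [ 9.6  -6.86  0.03]
turn [ 0.7 -0.  22.6] shift [ 9.6 -6.9  3.1]
```

Call:
{"op": "move_arm", "data": {"rows": "0 0 4 1.2 -0.9 0 -0.3;0 0 8 2.4 -1.7 0 -0.3;0 0 12 3.6 -2.6 0 -0.3;0 0 16 5 -3.5 0 -0.3;0 0 20 6.5 -4.6 0 -0.3;0 0 22.5 8 -5.7 0 -0.3;0 0 22.5 9.6 -6.86 0 -0.3;0 0 22.5 9.6 -6.86 0 -0.3;0 0 22.5 9.6 -6.86 0 -0.3;0 0 22.5 9.6 -6.86 0 -0.3"}}

```text
time: 17.05
tcp_pos: [0.4336, 0.2456, 0.1175]
ee_rot: [3.141, 0.0, 1.178]
force: [0.2, -0.8, -0.4]
gripper_width: 0.0556
finger_force: 0.0
```

```bash
python3 -c "
from h import *
plan((.436,.246,.028,67.5));im=snap('top','t4.png')
cv2.imwrite('pics/t4c.png',cv2.resize(im[125:290,190:530,::-1],None,fx=2.3,fy=2.3))"
```

```text
t 17.05 tcp [0.4336 0.2456 0.1175] rpy [180.    0.   67.5] w 0.0556
turn [ 0.  0. -0.] shift [0.05 0.07 2.98]
```

View pics/t4c.png

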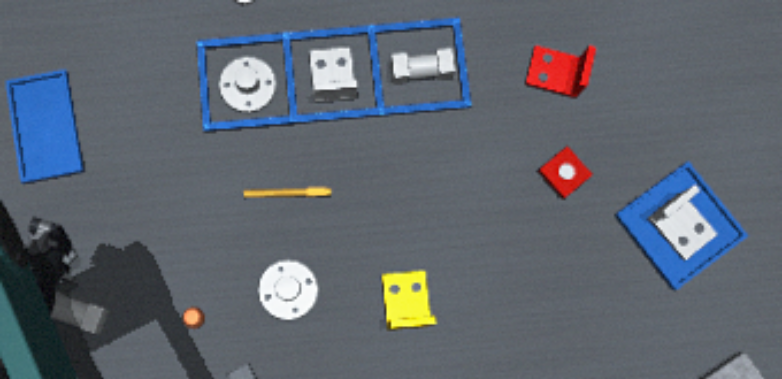

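All three bays look filled: cover (248,83), bracket (333,75) and shaft (423,65). The spare bracket is in the square tray (690,225). I'll measure these later and grip the left shaft now.

Call:
{"op": "move_arm", "data": {"rows": "0 0 0 0.05 0.07 1.5 -0.3;0 0 0 0.05 0.07 2.5 -0.3;0 0 0 0.05 0.07 2.98 -0.3;0 0 0 0.05 0.07 2.98 -0.3;0 0 0 0.05 0.07 2.98 0.25;0 0 0 0.05 0.07 2.98 0.6;0 0 0 0.05 0.07 2.98 0.6;0 0 0 0.05 0.07 2.98 0.6;0 0 0 0.05 0.07 2.98 0.6;0 0 0 0.05 0.07 2.98 0.6"}}

```text
time: 18.35
tcp_pos: [0.4369, 0.2476, 0.0303]
ee_rot: [3.138, -0.003, 1.18]
force: [0.6, 0.4, 6.3]
gripper_width: 0.0217
finger_force: 59.3
```

```bash
python3 -c "
from h import *
plan((.632,.268,.12,6.5),(.632,.268,.033,6.5))
im=cv2.imread('pics/t4.png')
C=lambda u,v,z:ray('top',190+u/2.3-.3,125+v/2.3-.3,z)[:2]
r=lambda a:np.round(a,4)
for f,e,h in(([(654,217),(695,186)],[(717,242),(684,260)],.003),([(312,94),(357,93)],[(312,49),(352,48)],0)):
    fm=sum(C(*p,.044+h) for p in f)/2;em=sum(C(*p,.008+h) for p in e)/2;d=em-fm
    print('fl',r(fm),'far',r(em),np.linalg.norm(d),'org',r(fm+d*24/52))
print('shaft',r((C(401,67,.026)+C(445,62,.026))/2),'sq',r(sum(C(*p,.01) for p in((617,214),(687,164),(745,238),(677,290)))/4),'bays',r(sum(C(*p,.008) for p in((291,38),(370,30),(378,110),(297,118)))/4),r(sum(C(*p,.008) for p in((376,30),(456,23),(466,102),(384,110)))/4))
"
```

```text
t 18.35 tcp [0.4369 0.2476 0.0303] rpy [ 1.798e+02 -1.000e-01  6.760e+01] w 0.0217
turn [ 0.1 -0.2 61.1] shift [ 3.11  5.76 -2.96]
turn [ 0.1 -0.2 61.1] shift [ 3.11  5.75 -0.06]
fl [ 0.4862 -0.3616] far [ 0.4383 -0.3942] 0.05787172709747092 org [ 0.4641 -0.3766]
fl [ 0.6282 -0.0367] far [ 0.6888 -0.0411] 0.060801433620742903 org [ 0.6562 -0.0387]
shaft [ 0.6566 -0.1328] sq [ 0.4656 -0.3795] bays [ 0.6607 -0.0405] [ 0.6611 -0.1328]
```

Call:
{"op": "move_arm", "data": {"rows": "0 0 0 0 0 -1.5 0.6;0 0 0 0 0 -3 0.6;0 0 10 0.8 1 -3 0.6;0 0 20 1.6 2.5 -3 0.6;0 0 30 2.4 4 -3 0.6;0 0 40 3.1 5.75 -3 0.6;0 0 50 3.1 5.75 -3 0.6;0 0 61 3.1 5.75 -3 0.6;0 0 61 3.1 5.75 -3 0.6;0 0 61 3.1 5.75 -3 0.6"}}

```text
time: 19.6
tcp_pos: [0.6297, 0.2674, 0.1177]
ee_rot: [3.141, 0.001, 0.118]
force: [0.6, 0.6, -2.9]
gripper_width: 0.0221
finger_force: 59.7
```

```bash
python3 -c "
from h import *
plan((.632,.268,.034,6.5));im=snap('top','t5.png')
cv2.imwrite('pics/t5c.png',cv2.resize(im[120:290,140:340,::-1],None,fx=3.4,fy=3.4))"
```

```text
t 19.6 tcp [0.6297 0.2674 0.1177] rpy [1.8e+02 1.0e-01 6.7e+00] w 0.0221
turn [0.  0.1 0.2] shift [ 0.08 -0.01  2.79]
```

View pics/t5c.png

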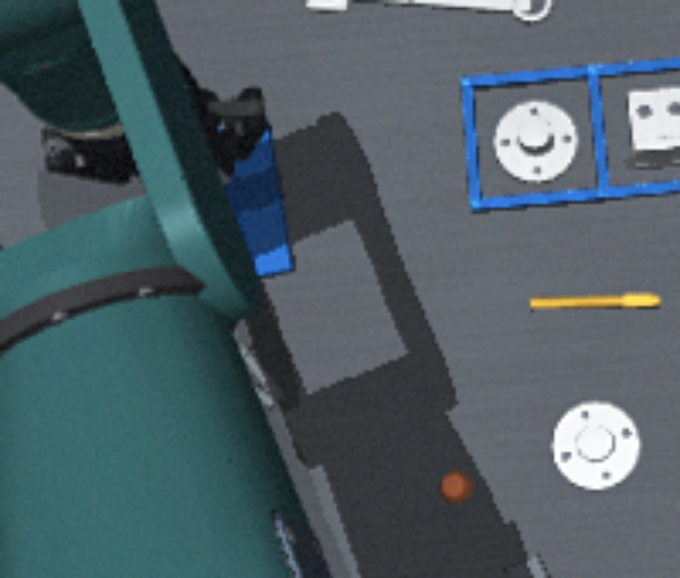

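The shaft is in the gripper over the long tray (265,200 in the crop), with the tool axis along the tray. I lower it and open only a little, so the fingers clear the walls.

Call:
{"op": "move_arm", "data": {"rows": "0 0 0 0.08 0 1.5 0.6;0 0 0 0.08 0 2.3 0.6;0 0 0 0.08 0 2.6 0.6;0 0 0 0.08 0 2.76 0.6;0 0 0 0.08 0 2.76 0.6"}}

```text
time: 20.27
tcp_pos: [0.6333, 0.2679, 0.0367]
ee_rot: [-3.141, -0.002, 0.115]
force: [-0.3, 0.6, -2.2]
gripper_width: 0.0217
finger_force: 59.8
```

Call:
{"op": "move_arm", "data": {"rows": "0 0 0 0 0 0 0.32;0 0 0 0 0 0 0.32;0 0 0 0 0 0 0.32;0 0 0 0 0 -0.5 0.32;0 0 0 0 0 -1.5 0.3;0 0 0 0 0 -2.8 -0.3;0 0 0 0 0 -2.8 -0.3"}}

```text
time: 21.15
tcp_pos: [0.6355, 0.2686, 0.1264]
ee_rot: [-3.139, -0.011, 0.115]
force: [-0.6, -0.1, 1.1]
gripper_width: 0.0556
finger_force: 0.0
```

```bash
python3 -c "
from h import *
plan((.437,.028,.12,50),(.437,.028,.034,50))"
```

```text
t 21.15 tcp [0.6355 0.2686 0.1264] rpy [-179.9   -0.7    6.6] w 0.0556
turn [  0.1  -0.7 -43.4] shift [-7.5   7.21  0.11]
turn [  0.1  -0.7 -43.4] shift [-7.53  7.22  2.98]
```

Call:
{"op": "move_arm", "data": {"rows": "0 0 -8 -1 0.9 0 -0.3;0 0 -16 -2 1.9 0 -0.3;0 0 -24 -3 2.9 0 -0.3;0 0 -32 -4.2 4 0 -0.3;0 0 -40 -5.5 5.2 0 -0.3;0 0 -43 -7.5 7.2 0 -0.3;0 0 -43 -7.5 7.2 0 -0.3;0 0 -43 -7.5 7.2 0 -0.3;0 0 -43 -7.5 7.2 0 -0.3"}}

```text
time: 22.28
tcp_pos: [0.4345, 0.0277, 0.1197]
ee_rot: [3.141, -0.001, 0.866]
force: [0.3, 0.0, -0.2]
gripper_width: 0.0552
finger_force: 0.0
```

```bash
python3 -c "
from h import *
plan((.437,.028,.0325,50));im=snap('top','t6.png')
cv2.imwrite('pics/t6c.png',cv2.resize(im[120:290,140:340,::-1],None,fx=3.4,fy=3.4))"
```

```text
t 22.27 tcp [0.4345 0.0277 0.1197] rpy [180.   -0.   49.6] w 0.0552
turn [ 0.  -0.  -0.4] shift [0.06 0.06 2.91]
```

View pics/t6c.png

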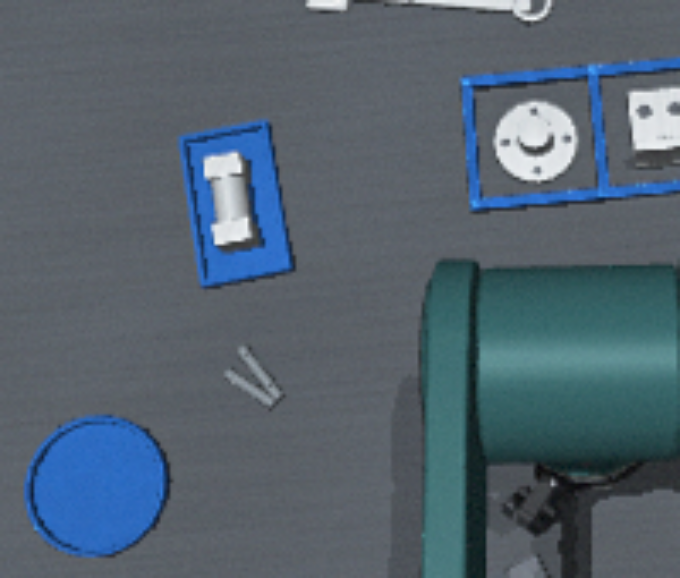

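The shaft lies lengthwise in the long tray, near its middle (230,200 against the tray centre 238,205). The pan is empty at (97,486). Next I grip the cover.

Call:
{"op": "move_arm", "data": {"rows": "0 0 0 0.06 0.06 1.5 -0.3;0 0 0 0.06 0.06 2.5 -0.3;0 0 0 0.06 0.06 2.86 -0.3;0 0 0 0.06 0.06 2.86 -0.3;0 0 0 0.06 0.06 2.86 0.25;0 0 0 0.06 0.06 2.86 0.6;0 0 0 0.06 0.06 2.86 0.6;0 0 0 0.06 0.06 2.86 0.6;0 0 0 0.06 0.06 2.86 0.6;0 0 0 0.06 0.06 2.86 0.6"}}

```text
time: 23.58
tcp_pos: [0.438, 0.0274, 0.0355]
ee_rot: [3.138, -0.002, 0.865]
force: [-0.1, 0.3, 6.6]
gripper_width: 0.0219
finger_force: 58.9
```

```bash
python3 -c "
from h import *
plan((.442,.370,.12,80),(.442,.370,.037,80))
c=[ray('top',140+u/3.4-.35,120+v/3.4-.35,z)[:2] for u,v,z in((226,165,.028),(233,231,.028),(237.5,204,.01),(97.5,486,.008))];print('sh',(c[0]+c[1])/2,'tray',c[2],'pan',c[3])"
```

```text
t 23.57 tcp [0.438  0.0274 0.0355] rpy [ 1.798e+02 -1.000e-01  4.960e+01] w 0.0219
turn [  0.2  -0.1 -30.4] shift [ 8.79 -7.29 -2.82]
turn [  0.2  -0.1 -30.4] shift [ 8.78 -7.3  -0.05]
sh [0.62952657 0.26603997] tray [0.62981862 0.26519973] pan [0.44093119 0.3674816 ]
```

Call:
{"op": "move_arm", "data": {"rows": "0 0 0 0 0 -1.5 0.6;0 0 0 0 0 -2.9 0.6;0 0 -6 1.4 -1.2 -2.9 0.6;0 0 -12 2.8 -2.4 -2.9 0.6;0 0 -18 4.2 -3.6 -2.9 0.6;0 0 -24 5.6 -4.8 -2.9 0.6;0 0 -30 7 -6 -2.9 0.6;0 0 -30 8.77 -7.26 -2.9 0.6;0 0 -30 8.77 -7.26 -2.9 0.6;0 0 -30 8.77 -7.26 -2.9 0.6"}}

```text
time: 24.82
tcp_pos: [0.4405, 0.3686, 0.1196]
ee_rot: [-3.14, 0.002, 1.39]
force: [0.6, -0.4, -2.1]
gripper_width: 0.0219
finger_force: 59.4
```

```bash
python3 -c "
from h import *
plan((.4415,.369,.0395,80));im=snap('side','s6.png')
cv2.imwrite('pics/s6c.png',cv2.resize(im[200:400,180:380,::-1],None,fx=3,fy=3))"
```

```text
t 24.82 tcp [0.4405 0.3686 0.1196] rpy [-1.799e+02  1.000e-01  7.960e+01] w 0.0219
turn [-0.1  0.1 -0.4] shift [0.03 0.03 2.67]
```

View pics/s6c.png

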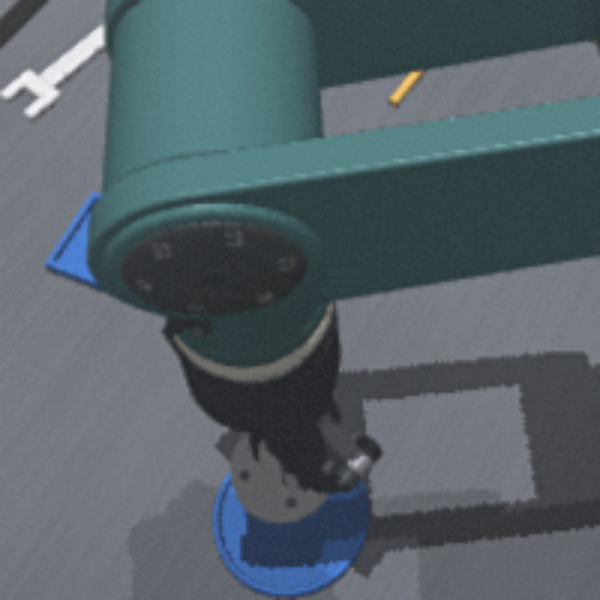

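The cover is held flat above the pan (280,490), so I lower it, release and retreat.

Call:
{"op": "move_arm", "data": {"rows": "0 0 0 0.03 0.03 1.5 0.6;0 0 0 0.03 0.03 2.3 0.6;0 0 0 0.03 0.03 2.65 0.6;0 0 0 0.03 0.03 2.7 0.6;0 0 0 0.03 0.03 2.7 0.6;0 0 0 0.03 0.03 2.7 0.2;0 0 0 0.03 0.03 2.7 0.2;0 0 0 0.03 0.03 2.7 0.2;0 0 0 0.03 0.03 1.7 0.2;0 0 0 0.03 0.03 0 0"}}

```text
time: 26.12
tcp_pos: [0.4408, 0.3688, 0.119]
ee_rot: [-3.137, 0.004, 1.389]
force: [1.2, 0.8, 0.2]
gripper_width: 0.0427
finger_force: 0.0
```

```bash
python3 -c "
from h import *
plan((.3,.1,.25,60))"
```

```text
t 26.12 tcp [0.4408 0.3688 0.119 ] rpy [-179.8    0.2   79.6] w 0.0427
turn [-0.2  0.3 19.6] shift [-9.68 -3.02 -4.31]
```

Call:
{"op": "move_arm", "data": {"rows": "0 0 0 -1 -0.3 -2 0;0 0 0 -2.5 -0.8 -3 0;0 0 5 -4 -1.3 -4.3 0;0 0 10 -5.5 -1.8 -4.3 0;0 0 15 -7 -2.3 -4.3 0;0 0 20 -9.7 -3 -4.3 0;0 0 20 -9.7 -3 -4.3 0;0 0 20 -9.7 -3 -4.3 0"}}

```text
time: 27.12
tcp_pos: [0.3008, 0.0991, 0.2503]
ee_rot: [3.14, -0.002, 1.037]
force: [0.3, 0.4, -0.2]
gripper_width: 0.0425
finger_force: 0.0
```

```bash
python3 -c "
from h import *
snap('top','t7.png');print(observe()['time'])"
```

```text
27.175
```

View pics/t7.png

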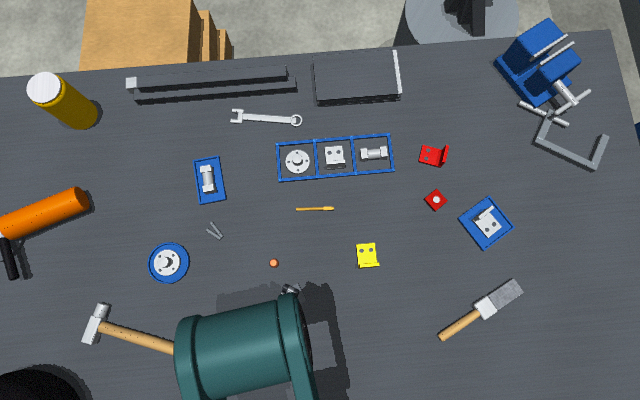

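The final picture shows the frame with the cover (297,161), bracket (335,156) and shaft (374,154) in its bays. The spares are in their trays: cover (168,262), shaft (208,179) and bracket (487,221). The arm is clear of everything, so I hand in.

```bash
python3 -c "
from h import *
print(robot.hand_in())"
```

```text
the job is handed in; nothing more can be done
None
```

I handed the job in at about 27 s of the 106 s allowed; the verdict was not shown. The frame holds one cover (left where it was), one bracket and one shaft. In the pictures the three spares lie flat near the middle of their trays.

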